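# Zero the balance, weigh the slide case and store the reading

## Robot

A 6-joint arm with a two-finger parallel gripper is mounted at the origin on a cart in front of the work surface, level with it; the furniture and walls round the work are solid. World frame = base frame: x ahead of the robot, y to its left, z up, the work surface at z = 0. Lengths are in mm, angles in degrees, forces in N, time in s.
With the tool pointing down it reaches from about 350 to 850 mm from the base axis. Payload 8.1 kg.
Tool frame: the origin (TCP) lies midway between the tips of the shut fingers; the grasp point (between the pads) lies 19 mm behind it; z points along the fingers, y is the line along which they close (so a half turn about z gives the same grasp; the last joint's range is limited). The gripper opens to 85 mm and grips with 20 to 120 N. Pads are 22 mm wide; open, the fingers measure 114 mm over their backs; the gripper's body (76 mm by 85 mm) begins 54 mm behind the grasp point. The pads swing forward as they close: fully open they stand 13 mm farther back than shut.
Start: joints at [68.847, 7.471, 85.268, -0, 87.261, -4.893], TCP at [167.981, 576.01, 231.292] pointing down, gripper open.
Joint ranges: [-169.43, 169.43], [-51.17, 129.36], [1.28, 143.12], [-76.62, 256.62], [0, 156.53], [-152.29, 152.29]. Speed limits (degrees/s): [136.94, 136.94, 159.86, 180, 180, 180].

## Interface

Orientations are given as [roll, pitch, yaw] about the fixed x, y, z axes, in that order (R = Rz(yaw) Ry(pitch) Rx(roll)).
In Python, from bench import sense, snapshot, camera_params, hand_in, masks_of, pinpoint gives the robot as it stands.
- The arm moves only by the tool step_arm, never from a script. Its argument "targets" is a list of rows, each an object with "angular": the turn, a rotation vector about the tool's x, y, z scaled (see below), a list of three; "dp": the shift along the tool's x, y, z scaled (see below), a list of three; "fingers": the closure, from 0 (fully open) to 1 (shut). A call has exactly 8 rows; each row is the pose to reach, as a shift and turn from the pose commanded when the call began, along the tool's axes at that moment, turning the shorter way round; what a row does not reach only later rows make up. The controller multiplies each number of a shift by 0.2 m and each number of a turn by 180 degrees. A row lasts 1/8 s, in which the tool goes at most 62.5 mm and 10.7 degrees, less where a joint would pass 70% of its speed; a pose out of reach is approached as far as the arm can. A call with a number of a shift or a turn outside -1 to 1 is refused whole. A call with a gripper value outside its range is refused whole. The fingers move at their own pace and stop on an object; "newtons" is the grip in N (left out, the last holds). Time passes only in rows, so rows that repeat a pose let the fingers close, or fill a call up. It gives the time, the measured TCP pose, the force, the opening and the grip force at its end, in the units of the state.
- sense(): the state, without advancing time (a new reading comes with each control period).
- snapshot(name): name is "side" or "top" or "wrist"; returns the picture (480x640x3 uint8, blue, green, red); there is no depth.
- camera_params(name): a dict with "vfov" (degrees; the focal length in pixels is half the picture's height over the tangent of half this angle, whatever the lens; pixels are square), "cx", "cy" (the principal point, pixels), "R" (3x3) and "t" (3): a world point X has camera coordinates R X + t. Camera axes: x right, y down, z forward; pixel columns grow to the right and rows downward; lengths in mm; the calibration is good to about 2 mm. A picture is of the moment at which its call begins: read the wrist's pose just before it. camera_params takes no time and is no camera call; for the wrist camera it gives the pose at the moment of the call.
- hand_in(): hands the job in; it is judged then, once.
Trained networks look in the newest picture that a camera, given by its name, has taken for a name from the list of things; names that differ only in an ending like _2 or _b are one class to them, and where a whole thing is asked for, a point or a joint stands for the part that bears it (a point fixed in the world has none). Each returns a list of dicts, best first, with "conf" (0 to 1); they miss things now and then, are a little off and sometimes report something else, mostly with a low value. They report only what shows in the picture. A call takes as long as a camera call. They do not tell look-alikes from the thing itself.
- masks_of(camera, label): "pixels" (480x640 bool, what is visible of it) and "at" ([column, row] in pixels, amid what is visible of it).
- pinpoint(camera, label): "at" ([column, row] in pixels: a listed point, or the origin of a listed thing).
The state is a dict: "time": time; "joint_pos": joint angles; "qd": joint speeds; "joint_efforts": joint torques, N m; "tool_pos": TCP position; "tcp_rot": TCP orientation; "ft_force": force on the tool from outside, world axes, zero at the start; "wrist_torque": the same for the moment, N m; "finger_gap": finger opening in mm; "grip_force": force on a finger pad.
Only numpy, scipy, OpenCV 4.12 (cv2) and the standard library are available. Lean on these libraries where they do the work, as an engineer would, in place of code of your own. Each camera call takes 0.05 s, during which the arm holds its last target. There are 200 camera calls.

## Task

Weigh the green slide case on the bench balance: while the pan is still empty press the blue key (zero), then set the case down flat in the middle of the pan without dropping it and let go, then press the yellow key (hold reading) and after it the white key (store). Press each key fully down for a moment and let it come up before the next, one key at a time; never press the red key. Leave the case lying on the pan and do not disturb the two bottles and the white case.

Things in the scene. Friction and masses are not known exactly. Their poses are not given: they have to be found in the camera images.
- case: Green slide case (closed box, about 80 g), 30 (x) x 85 (y) x 34 (z) mm, lying on the bench; origin at the centre of its underside, z up. Grasp it from above across its 30 mm width (its own x axis).
- balance: Bench balance, white, fixed to the bench, 200 x 200 mm, housing 40 mm high; origin at the centre of its underside, z up. A row of four round keys runs along its own y axis at 72 mm from the origin toward -x (the front, towards the robot), 46 mm from key to key; which colour is where differs from time to time. Behind them are a low blank display and the pan.
- pan (a point): Centre of the upper face of the balance's flat, fixed steel pan, 112 (along the balance's x) x 150 mm (along its y), no rim, top face 56 mm above the bench; axes as the balance's.
- blue_key_top (a point): Centre of the top face of the round blue key, a flat-topped spring button 28 mm in diameter; the point sits on the key's top face (62 mm above the bench when up) and goes down with it. The key stands in a black round housing 44 mm in diameter whose top is 10 mm below the key's top.
- blue_key (a joint): Travel of the blue key: 0 = up, 0.006 m = fully down (straight down). Spring: starts to move at about 1.5 N, fully down at 5 N; comes up by itself when let go.
- yellow_key_top (a point): Centre of the top face of the round yellow key, a flat-topped spring button 28 mm in diameter; the point sits on the key's top face (62 mm above the bench when up) and goes down with it. The key stands in a black round housing 44 mm in diameter whose top is 10 mm below the key's top.
- yellow_key (a joint): Travel of the yellow key: 0 = up, 0.006 m = fully down (straight down). Spring: starts to move at about 1.5 N, fully down at 5 N; comes up by itself when let go.
- white_key_top (a point): Centre of the top face of the round white key, a flat-topped spring button 28 mm in diameter; the point sits on the key's top face (62 mm above the bench when up) and goes down with it. The key stands in a black round housing 44 mm in diameter whose top is 10 mm below the key's top.
- white_key (a joint): Travel of the white key: 0 = up, 0.006 m = fully down (straight down). Spring: starts to move at about 1.5 N, fully down at 5 N; comes up by itself when let go.
- red_key_top (a point): Centre of the top face of the round red key, a flat-topped spring button 28 mm in diameter; the point sits on the key's top face (62 mm above the bench when up) and goes down with it. The key stands in a black round housing 44 mm in diameter whose top is 10 mm below the key's top.
- red_key (a joint): Travel of the red key: 0 = up, 0.006 m = fully down (straight down). Spring: starts to move at about 1.5 N, fully down at 5 N; comes up by itself when let go.
- amber_bottle: Bystander: small orange bottle with a red cap, 36 mm diameter, 75 mm high, standing behind the slide case; origin at the centre of its underside.
- buffer_bottle: Bystander: small white bottle with a white cap, 44 mm diameter, 90 mm high, standing behind the slide case; origin at the centre of its underside.
- white_case: Bystander: flat white case, 55 (x) x 85 (y) x 18 mm, lying near the bench's front edge; origin at the centre of its underside.
Things that resemble listed ones, but are neither listed nor needed, are in the scene too. What is shaped like the case but turquoise is not meant.

How it is judged (in metres and radians):
On the way, in this order (a step that is already met when the one before it is completed fails the run):
1. the blue key alone is pressed down (more than 4.5 of 6 mm) while the case is off the balance (value of joint blue_key above 0.0045 m and value of joint each of yellow_key, white_key, red_key below 0.0015 m and contact force between case and balance below 0.02 N and horizontal distance between case and pan above 0.12 m), for 0.05 s.
2. the case lies flat and still in the middle of the pan, let go, with all keys up (horizontal distance between case and pan below 0.03 m and z of case in the frame of pan between -0.004 and 0.006 m and angle between case's own z axis and vertical below 0.12 rad and contact force between the fingers and case below 0.05 N and linear speed of case below 0.02 m/s and angular speed of case below 0.2 rad/s and value of joint each of blue_key, yellow_key, white_key, red_key below 0.0015 m), for 0.2 s.
3. the yellow key alone is pressed down (more than 4.5 of 6 mm) with the case on the pan (value of joint yellow_key above 0.0045 m and value of joint each of blue_key, white_key, red_key below 0.0015 m and horizontal distance between case and pan below 0.03 m and z of case in the frame of pan between -0.004 and 0.006 m and angle between case's own z axis and vertical below 0.12 rad), for 0.05 s.
4. the white key alone is pressed down (more than 4.5 of 6 mm), the yellow one up again, with the case on the pan (value of joint white_key above 0.0045 m and value of joint each of blue_key, yellow_key, red_key below 0.0015 m and horizontal distance between case and pan below 0.03 m and z of case in the frame of pan between -0.004 and 0.006 m and angle between case's own z axis and vertical below 0.12 rad), for 0.05 s.
At the end, for the whole second after the job is handed in: The green slide case lies flat (within 0.12 rad) and still on the pan, its centre within 30 mm of the pan's centre, let go, and all four keys are up (within 1.5 mm) (all of step 2); the robot touches nothing.
It fails at once if the red key is pressed (more than 2 mm) (value of joint red_key above 0.002 m).
It fails at once if two keys are pressed at once (both more than 2.5 mm) (value of joint each of blue_key, yellow_key above 0.0025 m or value of joint each of blue_key, white_key above 0.0025 m or value of joint each of blue_key, red_key above 0.0025 m or value of joint each of yellow_key, white_key above 0.0025 m or value of joint each of yellow_key, red_key above 0.0025 m or value of joint each of white_key, red_key above 0.0025 m).
It fails at once if the yellow or white key is pressed (more than 2.5 mm) while the case is not lying on the pan, or the blue key while the case is on the balance ((value of joint any of yellow_key, white_key above 0.0025 m and not (horizontal distance between case and pan below 0.03 m and z of case in the frame of pan between -0.004 and 0.006 m and angle between case's own z axis and vertical below 0.12 rad)) or (value of joint blue_key above 0.0025 m and contact force between case and balance above 0.05 N)).
It fails at once if the case is dropped (falls faster than 0.6 m/s, a drop of about 18 mm, out of the fingers) (linear speed of case above 0.6 m/s and contact force between the fingers and case below 0.05 N).
It fails at once if a bottle or the white case is moved by more than 30 mm (distance of any of amber_bottle, buffer_bottle, white_case from where it was at the start of the episode above 0.03 m).
It also fails if it takes over 58 s, if anything falls off the work surface, if the arm or the gripper's body presses on something with over 40 N, if the wrist force passes 120 N, or if a joint passes its speed limit or range.

## Working session

There is one attempt and no reset: what is moved stays moved. The work goes in short steps, Python scripts to look and compute and a tool call to move; the robot and the scene stay as the last step left them, time stands still between calls to the robot, and variables do not carry over. Pictures are saved under pics/ and viewed, at most 10 in all, crops included, and the job is handed in when it is done.

Besides the shell and the picture viewer there is one more tool, called after "Emit:" as name(argument=value, ...), one argument or row to a line, values as JSON. step_arm: Moves the arm, as the interface text tells. Its arguments: {"type":"object","properties":{"targets":{"type":"array","items":{"type":"object","properties":{"angular":{"type":"array","items":{"type":"number","minimum":-1,"maximum":1}},"dp":{"type":"array","items":{"type":"number","minimum":-1,"maximum":1}},"fingers":{"type":"number"}}}},"newtons":{"type":"number"}},"required":["targets"]}

```bash
mkdir -p pics; cat > h.py <<'E'
import numpy as np, cv2
from bench import *
def ray(cam,px,z):
    p=camera_params(cam); f=240/np.tan(np.radians(p["vfov"]/2))
    R=np.array(p["R"]);t=np.array(p["t"])
    d=R.T@np.array([(px[0]-p["cx"])/f,(px[1]-p["cy"])/f,1]); c=-R.T@t
    return (c+d*(z-c[2])/d[2]).round(1)
E
python3 - <<'E'
from h import *
for c in ["top","side"]:
    im=snapshot(c); cv2.imwrite(f"pics/{c}0.png",im)
    p=camera_params(c); print(c,-np.array(p["R"]).T@np.array(p["t"]),p["vfov"])
    for n,z in [("case",0),("pan",56),("balance",0),("blue_key_top",62),("yellow_key_top",62),("white_key_top",62),("red_key_top",62),("amber_bottle",0),("buffer_bottle",0),("white_case",0)]:
        for r in pinpoint(c,n)[:3]: print(n,round(r["conf"],2),np.round(r["at"]),ray(c,r["at"],z))
s=sense(); print(s["time"],s["tool_pos"],s["tcp_rot"],s["finger_gap"])
E
```

```text
top [ 301.2235247  -175.64355015 1064.39464028] 50.323398692078506
case 0.88 [420. 243.] [ 503.1 -391.5    0. ]
case 0.85 [415. 305.] [ 371.7 -378.8    0. ]
case 0.32 [253. 256.] [466.6 -38.2   0. ]
pan 0.7 [293. 211.] [ 553.5 -123.5   56. ]
balance 0.71 [293. 233.] [ 517.9 -120.7    0. ]
blue_key_top 0.5 [250. 257.] [455.2 -41.2  62. ]
yellow_key_top 0.66 [420. 170.] [ 643.5 -381.4   62. ]
yellow_key_top 0.63 [295. 267.] [ 438.  -131.4   62. ]
white_key_top 0.54 [319. 269.] [ 434.6 -179.    62. ]
red_key_top 0.59 [271. 259.] [452.6 -83.2  62. ]
amber_bottle 0.58 [379. 170.] [ 662.8 -303.1    0. ]
buffer_bottle 0.88 [419. 171.] [ 662.7 -390.6    0. ]
white_case 0.62 [357. 323.] [ 332.1 -258.8    0. ]
side [  64.64731279 -563.97797303  736.64433926] 50.8857468335926
case 0.95 [402. 334.] [ 506.1 -391.6    0. ]
case 0.91 [352. 387.] [ 375.7 -383.2    0. ]
case 0.2 [260. 256.] [478.9 -87.    0. ]
pan 0.61 [301. 222.] [ 556.2 -125.8   56. ]
balance 0.86 [287. 251.] [ 520.9 -118.8    0. ]
blue_key_top 0.52 [230. 230.] [453.1 -43.3  62. ]
yellow_key_top 0.66 [263. 258.] [ 442.5 -135.3   62. ]
white_key_top 0.72 [406. 257.] [ 605.  -326.1   62. ]
white_key_top 0.55 [278. 274.] [ 433.1 -179.1   62. ]
red_key_top 0.77 [244. 243.] [447.1 -85.2  62. ]
amber_bottle 0.65 [406. 258.] [ 651.  -306.1    0. ]
buffer_bottle 0.66 [444. 274.] [ 664.2 -382.     0. ]
white_case 0.69 [273. 361.] [ 330.3 -257.4    0. ]
1.1 [167.96538614 575.99068135 231.27628497] [-1.79996760e+02  8.15437688e-04  1.63740147e+02] 85.37242271773742
```

View pics/top0.png

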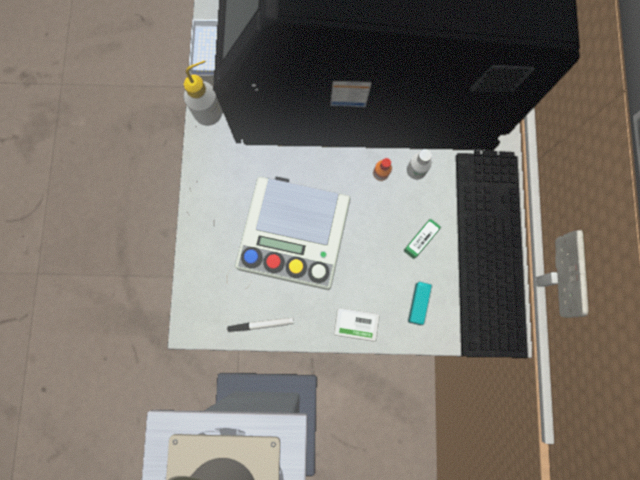

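```bash
python3 - <<'E'
import cv2,numpy as np
a=cv2.imread("pics/side0.png")[200:430,200:480]
cv2.imwrite("pics/c1.png",cv2.resize(a,None,fx=2.5,fy=2.5,interpolation=cv2.INTER_CUBIC))
E
```

```text
(no output)
```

View pics/c1.png

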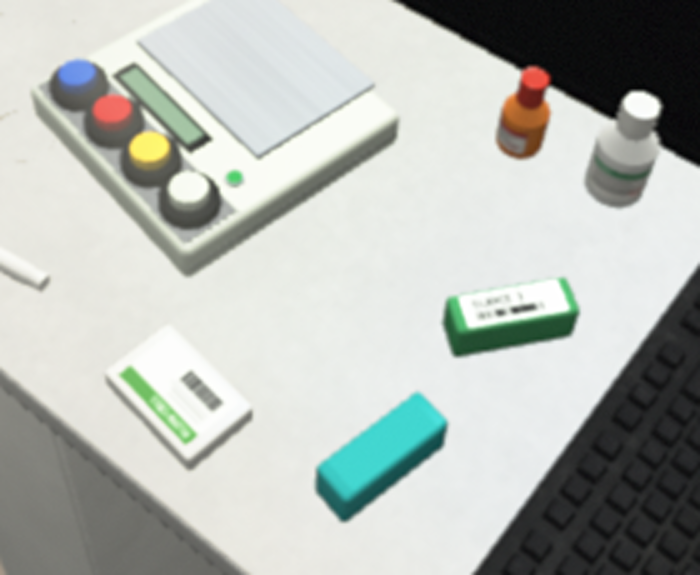

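The top picture has three candidates for the case: green with a white label at (422,238), turquoise at (421,303) and a white case with a green stripe at (357,324). I choose the green one, and the close crop confirms it is a 30x34 box with dark green sides. The keys in the top picture are blue (251,257), red (273,261), yellow (296,266) and white (319,271).

```bash
cat > fit.py <<'E'
from h import *
from scipy.optimize import minimize
def proj(cam,X):
    p=camera_params(cam); f=240/np.tan(np.radians(p["vfov"]/2))
    c=np.asarray(X,float)@np.array(p["R"]).T+p["t"]; return c[:,:2]/c[:,2:]*f+[p["cx"],p["cy"]]
def box(x,y,a,z0,z1,lx,ly):
    c,s=np.cos(a),np.sin(a)
    return [[x+c*u*lx/2-s*v*ly/2,y+s*u*lx/2+c*v*ly/2,z] for u in(-1,1) for v in(-1,1) for z in(z0,z1)]
def fit(cams,near,x0,z0,z1,lx,ly,label):
    ms={}
    for c in cams:
        snapshot(c); q=proj(c,[near])[0]
        r=min(masks_of(c,label),key=lambda r:np.hypot(*(np.array(r["at"])-q)))
        ms[c]=cv2.GaussianBlur(r["pixels"].astype(np.float32),(0,0),1)
        print(c,r["conf"],r["at"],q)
    def cost(v,per=False):
        o=[]
        for c in cams:
            h=cv2.convexHull(proj(c,box(v[0],v[1],v[2]/30,z0,z1,lx,ly)).astype(np.float32))
            m=np.zeros((480,640),np.uint8); cv2.fillConvexPoly(m,np.round(h*16).astype(np.int32),255,cv2.LINE_AA,4)
            m=cv2.GaussianBlur(m.astype(np.float32)/255,(0,0),1)
            o.append(float(((m-ms[c])**2).sum()/(ms[c]**2).sum()))
        return o if per else sum(o)
    best=min((minimize(cost,[x0[0],x0[1],30*np.radians(a)],method="Nelder-Mead",options=dict(initial_simplex=np.array([x0[0],x0[1],30*np.radians(a)])+np.array([[0,0,0],[8,0,0],[0,8,0],[0,0,6]]))) for a in x0[2]),key=lambda r:r.fun)
    v=best.x; print(label,v[:2].round(1),np.degrees(v[2]/30).round(1),cost(v,True))
E
python3 - <<'E'
from fit import *
fit(["top","side"],[504,-391,17],(504,-391,(-60,-40,-20,20)),0,34,30,85,"case")
fit(["side"],[504,-391,17],(504,-391,(-40,)),0,34,30,85,"case")
fit(["top","side"],[520,-120,20],(520,-120,(-8,)),0,40,200,200,"balance")
# keys by colour blobs
rng={"blue":((100,90,80),(125,255,255)),"red":((0,0,0),(0,0,0)),"yellow":((22,120,120),(35,255,255))}
P={"blue":[454,-42,62],"red":[449,-84,62],"yellow":[440,-133,62],"white":[434,-179,62]}
for c in["top","side"]:
    im=cv2.imread(f"pics/{c}0.png"); hsv=cv2.cvtColor(im,cv2.COLOR_BGR2HSV)
    for n,X in P.items():
        q=np.round(proj(c,[X])[0]).astype(int); col=hsv[q[1],q[0]].astype(int)
        w=hsv[q[1]-14:q[1]+15,q[0]-14:q[0]+15].astype(int)
        if n=="white": m=w[...,2]>170
        else: m=(abs((w[...,0]-col[0]+90)%180-90)<10)&(w[...,1]>110)&(w[...,2]>110)
        k,l,st,ce=cv2.connectedComponentsWithStats(m.astype(np.uint8)); i=l[14,14]
        p=ce[i]+q-14; print(c,n,st[i,4],ray(c,p,61 if c=="side" else 62))
E
```

```text
top 0.71 [420.0, 241.0] [421.58546054 241.27034368]
side 0.98 [403.1, 327.5] [402.44348056 329.13255972]
case [ 508.1 -389.8] 51.7 [0.05127817019820213, 0.11860302090644836]
side 0.96 [407.2, 325.3] [402.44348056 329.13255972]
case [ 509.3 -389.2] 51.6 [0.08360245823860168]
top 0.55 [294.5, 225.3] [291.9748821  230.36466961]
side 0.78 [292.4, 242.9] [286.62780765 244.39432109]
balance [ 516.5 -123.4] -11.1 [0.1982382982969284, 0.2521619498729706]
top blue 151 [457.6 -41.5  62. ]
top red 157 [448.9 -86.7  62. ]
top yellow 163 [ 439.5 -131.6   62. ]
top white 150 [ 430.9 -176.7   62. ]
side blue 104 [456.2 -40.1  61. ]
side red 148 [447.4 -85.6  61. ]
side yellow 173 [ 438.2 -131.2   61. ]
side white 456 [ 442.9 -179.    61. ]
```

Emit:
step_arm(
  targets=[
    {"dp": [0, 0, 0], "fingers": 1},
    {"dp": [0, 0, 0], "fingers": 1},
    {"dp": [0, 0, 0], "fingers": 1},
    {"dp": [0, 0, 0], "fingers": 1},
    {"dp": [0, 0, 0], "fingers": 1},
    {"dp": [0, 0, 0], "fingers": 1},
    {"dp": [0, 0, 0], "fingers": 1},
    {"dp": [0, 0, 0], "fingers": 1},
  ],
)

```text
validation failed for argument at $.ta...
```

```bash
python3 - <<'E'
from fit import *
fit(["top","side"],[504,-391,17],(506,-390,(35,42,50,58)),0,34,30,85,"case")
fit(["top","side"],[552,-130,56],(552,-130,(-11,)),55,56,112,150,"pan")
for c,q in(("top",(422,238)),("side",(404,324))):
    im=cv2.imread(f"pics/{c}0.png"); hsv=cv2.cvtColor(im,cv2.COLOR_BGR2HSV)
    w=np.zeros((480,640),np.uint8); cv2.circle(w,q,34,1,-1)
    m=cv2.inRange(hsv,(50,110,30),(78,255,255))*w
    cs=max(cv2.findContours(m,0,2)[0],key=cv2.contourArea) if m.any() else None
    pts=np.argwhere(m>0)[:,::-1]; hull=cv2.convexHull(pts.astype(np.int32))[:,0]
    g=np.array([ray(c,p,34)[:2] for p in hull],np.float32); print(c,len(pts),cv2.minAreaRect(g))
# pan blob top: bluish-grey
im=cv2.imread("pics/top0.png").astype(int); d=im[...,0]-im[...,2]
print("pan px",im[215,295],im[190,250],im[250,310])
E
```

```text
top 0.68 [420.7, 239.7] [421.58546054 241.27034368]
side 0.6 [403.6, 327.5] [402.44348056 329.13255972]
case [ 508.5 -390.2] 51.6 [0.08114241063594818, 0.06463395804166794]
top 0.98 [294.2, 225.2] [296.59865715 211.40851276]Traceback (most recent call last):
  File "<stdin>", line 3, in <module>
  File "fit.py", line 13, in fit
    r=min(masks_of(c,label),key=lambda r:np.hypot(*(np.array(r["at"])-q)))
ValueError: min() iterable argument is empty
```

Emit:
step_arm(
  targets=[
    {"dp": [0, 0, 0], "angular": [0, 0, 0], "fingers": 1},
    {"dp": [0, 0, 0], "angular": [0, 0, 0], "fingers": 1},
    {"dp": [0, 0, 0], "angular": [0, 0, 0], "fingers": 1},
    {"dp": [0, 0, 0], "angular": [0, 0, 0], "fingers": 1},
    {"dp": [0, 0, 0], "angular": [0, 0, 0], "fingers": 1},
    {"dp": [0, 0, 0], "angular": [0, 0, 0], "fingers": 1},
    {"dp": [0, 0, 0], "angular": [0, 0, 0], "fingers": 1},
    {"dp": [0, 0, 0], "angular": [0, 0, 0], "fingers": 1},
  ],
  newtons=40,
)

```text
time: 3.0
tool_pos: [168.0, 576.0, 231.3]
tcp_rot: [-180.0, 0.0, 163.7]
ft_force: [-1.4, -0.1, -0.4]
finger_gap: -0.1
grip_force: 0.0
```

Emit:
step_arm(
  targets=[
    {"dp": [-0.2, -0.2, 0], "angular": [0, 0, 0.055], "fingers": 1},
    {"dp": [-0.4, -0.4, 0], "angular": [0, 0, 0.11], "fingers": 1},
    {"dp": [-0.6, -0.6, 0], "angular": [0, 0, 0.165], "fingers": 1},
    {"dp": [-0.8, -0.8, 0], "angular": [0, 0, 0.22], "fingers": 1},
    {"dp": [-1, -1, 0], "angular": [0, 0, 0.275], "fingers": 1},
    {"dp": [-1, -1, 0], "angular": [0, 0, 0.33], "fingers": 1},
    {"dp": [-1, -1, 0], "angular": [0, 0, 0.385], "fingers": 1},
    {"dp": [-1, -1, 0], "angular": [0, 0, 0.43], "fingers": 1},
  ],
)

```text
time: 4.0
tool_pos: [304.2, 327.8, 231.5]
tcp_rot: [180.0, -0.0, 86.0]
ft_force: [0.2, 0.7, -0.2]
finger_gap: 0.2
grip_force: 0.0
```

```bash
cat > go.py <<'E'
import sys
from h import *
from scipy.spatial.transform import Rotation as Ro
s=sense(); R=Ro.from_euler("xyz",s["tcp_rot"],degrees=True)
x,y,z,yaw=map(float,sys.argv[1:5])
d=R.inv().apply(np.array([x,y,z])-s["tool_pos"])/200
w=(R.inv()*Ro.from_euler("xyz",[180,0,yaw],degrees=True)).as_rotvec()/np.pi
print("dp",d.round(4),"ang",w.round(4),"pos",np.round(s["tool_pos"],1),np.round(s["tcp_rot"],2),s["time"],np.round(s["ft_force"],1))
E
python3 go.py 457.5 -41.5 110 78.8
```

```text
dp [-1.7888  0.8931  0.6072] ang [ 0.0001 -0.0001  0.04  ] pos [304.2 327.8 231.5] [ 1.7998e+02 -2.0000e-02  8.6000e+01] 4.0 [ 0.2  0.7 -0.2]
```

Emit:
step_arm(
  targets=[
    {"dp": [-0.2, 0.1, 0.0], "angular": [0, 0, 0.02], "fingers": 1},
    {"dp": [-0.4, 0.2, 0.0], "angular": [0, 0, 0.04], "fingers": 1},
    {"dp": [-0.6, 0.3, 0], "angular": [0, 0, 0.04], "fingers": 1},
    {"dp": [-0.8, 0.45, 0], "angular": [0, 0, 0.04], "fingers": 1},
    {"dp": [-1, 0.6, 0.1], "angular": [0, 0, 0.04], "fingers": 1},
    {"dp": [-1, 0.75, 0.2], "angular": [0, 0, 0.04], "fingers": 1},
    {"dp": [-1, 0.9, 0.3], "angular": [0, 0, 0.04], "fingers": 1},
    {"dp": [-1, 0.9, 0.3], "angular": [0, 0, 0.04], "fingers": 1},
  ],
)

```text
time: 5.0
tool_pos: [470.7, 116.2, 169.0]
tcp_rot: [-179.8, 0.1, 79.1]
ft_force: [-1.0, -0.1, 0.0]
finger_gap: -0.0
grip_force: 0.0
```

```bash
python3 go.py 457.5 -41.5 70 78.8
```

```text
dp [-0.786   0.0869  0.4958] ang [-0.0012  0.0004  0.0015] pos [470.7 116.2 169. ] [-1.7978e+02  8.0000e-02  7.9070e+01] 5.0 [-1.  -0.1  0. ]
```

Emit:
step_arm(
  targets=[
    {"dp": [-0.2, 0.03, 0.0], "angular": [0, 0, 0], "fingers": 1},
    {"dp": [-0.4, 0.05, 0.1], "angular": [0, 0, 0], "fingers": 1},
    {"dp": [-0.6, 0.07, 0.2], "angular": [0, 0, 0], "fingers": 1},
    {"dp": [-0.786, 0.087, 0.3], "angular": [0, 0, 0.0015], "fingers": 1},
    {"dp": [-0.786, 0.087, 0.44], "angular": [0, 0, 0.0015], "fingers": 1},
    {"dp": [-0.786, 0.087, 0.44], "angular": [0, 0, 0.0015], "fingers": 1},
    {"dp": [-0.786, 0.087, 0.44], "angular": [0, 0, 0.0015], "fingers": 1},
    {"dp": [-0.786, 0.087, 0.44], "angular": [0, 0, 0.0015], "fingers": 1},
  ],
)

```text
time: 6.0
tool_pos: [459.5, -40.4, 85.0]
tcp_rot: [179.8, -0.0, 78.9]
ft_force: [0.0, 0.6, 1.0]
finger_gap: -0.1
grip_force: 0.0
```

```bash
python3 go.py 457.5 -41.5 55.5 78.8; python3 - <<'E'
from h import *
a=snapshot("side")[170:330,170:370]; b=snapshot("top")[170:330,200:400]
cv2.imwrite("pics/p1.png",cv2.resize(np.hstack([a,b]),None,fx=2,fy=2,interpolation=cv2.INTER_CUBIC))
E
```

```text
dp [-0.0072 -0.0089  0.1475] ang [ 0.0008 -0.      0.0007] pos [459.5 -40.4  85. ] [179.85  -0.    78.93] 6.0 [0.  0.6 1. ]
```

View pics/p1.png

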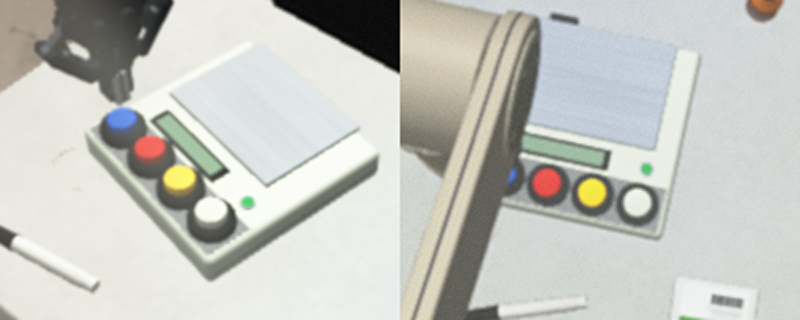

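The side view shows the shut fingertips right above the blue key, with the other keys clear. Pressing now.

Emit:
step_arm(
  targets=[
    {"dp": [-0.007, -0.009, 0.05], "angular": [0, 0, 0], "fingers": 1},
    {"dp": [-0.007, -0.009, 0.09], "angular": [0, 0, 0], "fingers": 1},
    {"dp": [-0.007, -0.009, 0.11], "angular": [0, 0, 0], "fingers": 1},
    {"dp": [-0.007, -0.009, 0.125], "angular": [0, 0, 0], "fingers": 1},
    {"dp": [-0.007, -0.009, 0.135], "angular": [0, 0, 0], "fingers": 1},
    {"dp": [-0.007, -0.009, 0.145], "angular": [0, 0, 0], "fingers": 1},
    {"dp": [-0.007, -0.009, 0.145], "angular": [0, 0, 0], "fingers": 1},
    {"dp": [-0.007, -0.009, 0.145], "angular": [0, 0, 0], "fingers": 1},
  ],
)

```text
time: 7.1
tool_pos: [456.4, -41.8, 55.8]
tcp_rot: [-180.0, 0.0, 78.9]
ft_force: [-10.8, 1.6, 18.6]
finger_gap: -0.4
grip_force: 9.7
```

```bash
python3 go.py 457.5 -41.5 55 78.8
```

```text
dp [0.0026 0.0053 0.004 ] ang [-0.0001  0.0001  0.0004] pos [456.4 -41.8  55.8] [-1.7998e+02  1.0000e-02  7.8880e+01] 7.1 [-10.8   1.6  18.6]
```

Emit:
step_arm(
  targets=[
    {"dp": [0, 0, -0.1], "angular": [0, 0, 0], "fingers": 1},
    {"dp": [0, 0, -0.3], "angular": [0, 0, 0], "fingers": 1},
    {"dp": [0, 0, -0.5], "angular": [0, 0, 0], "fingers": 1},
    {"dp": [-0.2, 0.07, -0.5], "angular": [0, 0, 0.03], "fingers": 0.5},
    {"dp": [-0.4, 0.15, -0.5], "angular": [0, 0, 0.06], "fingers": 0.1},
    {"dp": [-0.6, 0.22, -0.5], "angular": [0, 0, 0.09], "fingers": 0},
    {"dp": [-0.8, 0.3, -0.5], "angular": [0, 0, 0.12], "fingers": 0},
    {"dp": [-1, 0.36, -0.5], "angular": [0, 0, 0.15], "fingers": 0},
  ],
)

```text
time: 8.1
tool_pos: [488.7, -253.5, 154.3]
tcp_rot: [179.9, -0.0, 51.7]
ft_force: [0.5, -0.4, 0.4]
finger_gap: 85.2
grip_force: 0.0
```

```bash
python3 go.py 508.5 -390 130 51.6
```

```text
dp [-0.4741  0.5004  0.1218] ang [ 0.0003 -0.0001  0.0005] pos [ 488.7 -253.5  154.3] [ 1.7995e+02 -1.0000e-02  5.1690e+01] 8.1 [ 0.5 -0.4  0.4]
```

Emit:
step_arm(
  targets=[
    {"dp": [-0.2, 0.2, 0.0], "angular": [0, 0, 0], "fingers": 0},
    {"dp": [-0.35, 0.4, 0.03], "angular": [0, 0, 0], "fingers": 0},
    {"dp": [-0.474, 0.5, 0.06], "angular": [0, 0, 0], "fingers": 0},
    {"dp": [-0.474, 0.5, 0.12], "angular": [0, 0, 0], "fingers": 0},
    {"dp": [-0.474, 0.5, 0.12], "angular": [0, 0, 0], "fingers": 0},
    {"dp": [-0.474, 0.5, 0.12], "angular": [0, 0, 0], "fingers": 0},
    {"dp": [-0.474, 0.5, 0.12], "angular": [0, 0, 0], "fingers": 0},
    {"dp": [-0.474, 0.5, 0.12], "angular": [0, 0, 0], "fingers": 0},
  ],
)

```text
time: 9.1
tool_pos: [508.8, -387.9, 131.0]
tcp_rot: [179.9, 0.0, 51.9]
ft_force: [0.4, -0.0, 1.0]
finger_gap: 85.1
grip_force: 0.0
```

```bash
python3 go.py 508.5 -390 7 51.6;  python3 - <<'E'
from fit import *
cv2.imwrite("pics/w1.png",snapshot("wrist"))
fit(["wrist"],[508,-390,17],(508,-390,(45,52,58)),0,34,30,85,"case")
E
```

```text
dp [-0.0093  0.0045  0.6199] ang [0.0003 0.     0.0017] pos [ 508.8 -387.9  131. ] [179.94   0.    51.91] 9.1 [ 0.4 -0.   1. ]
wrist 0.92 [328.0, 244.8] [320.63857594 241.32225531]
case [ 509.7 -391.2] 50.6 [0.04675775021314621]
```

View pics/w1.png

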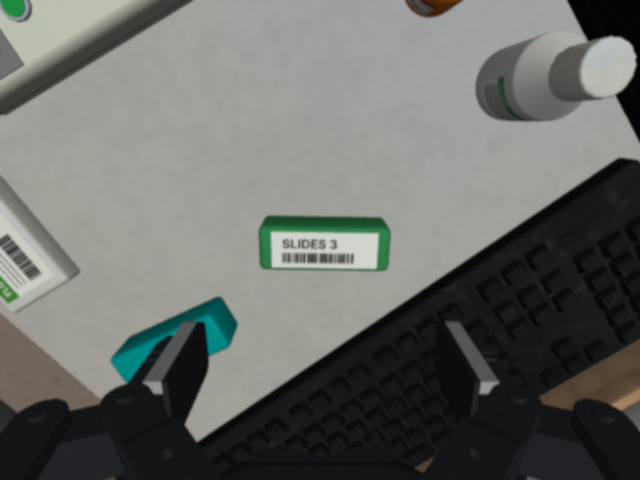

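The wrist view shows the green case, labelled "SLIDES 3", at (325,243). Its long axis runs along the finger line, so the tool has to turn 90° before grasping.

Emit:
step_arm(
  targets=[
    {"dp": [0, 0, 0], "angular": [0, 0, -0.058], "fingers": 0},
    {"dp": [0, 0, 0], "angular": [0, 0, -0.116], "fingers": 0},
    {"dp": [0, 0, 0], "angular": [0, 0, -0.174], "fingers": 0},
    {"dp": [0, 0, 0], "angular": [0, 0, -0.232], "fingers": 0},
    {"dp": [0, 0, 0], "angular": [0, 0, -0.29], "fingers": 0},
    {"dp": [0, 0, 0], "angular": [0, 0, -0.348], "fingers": 0},
    {"dp": [0, 0, 0], "angular": [0, 0, -0.406], "fingers": 0},
    {"dp": [0, 0, 0], "angular": [0, 0, -0.46], "fingers": 0},
  ],
)

```text
time: 10.25
tool_pos: [508.4, -388.2, 130.4]
tcp_rot: [-180.0, 0.0, 135.0]
ft_force: [0.6, 0.2, -0.1]
finger_gap: 85.8
grip_force: 0.0
```

```bash
python3 go.py 509.5 -390.7 60 140.8
```

```text
dp [-0.0124 -0.0049  0.3518] ang [-0.      0.     -0.0322] pos [ 508.4 -388.2  130.4] [-1.80e+02  1.00e-02  1.35e+02] 10.25 [ 0.6  0.2 -0.1]
```

Emit:
step_arm(
  targets=[
    {"dp": [-0.012, -0.005, 0.05], "angular": [0, 0, -0.032], "fingers": 0},
    {"dp": [-0.012, -0.005, 0.12], "angular": [0, 0, -0.032], "fingers": 0},
    {"dp": [-0.012, -0.005, 0.2], "angular": [0, 0, -0.032], "fingers": 0},
    {"dp": [-0.012, -0.005, 0.28], "angular": [0, 0, -0.032], "fingers": 0},
    {"dp": [-0.012, -0.005, 0.28], "angular": [0, 0, -0.032], "fingers": 0},
    {"dp": [-0.012, -0.005, 0.28], "angular": [0, 0, -0.032], "fingers": 0},
    {"dp": [-0.012, -0.005, 0.28], "angular": [0, 0, -0.032], "fingers": 0},
    {"dp": [-0.012, -0.005, 0.28], "angular": [0, 0, -0.032], "fingers": 0},
  ],
)

```text
time: 11.25
tool_pos: [509.8, -391.0, 75.1]
tcp_rot: [-180.0, 0.1, 140.4]
ft_force: [-0.0, 0.4, 0.2]
finger_gap: 85.1
grip_force: 0.0
```

```bash
python3 go.py 509.5 -390.7 5 140.8;  python3 - <<'E'
from fit import *
cv2.imwrite("pics/w2.png",snapshot("wrist"))
fit(["wrist"],[508,-390,17],(508,-390,(45,52,58)),0,34,30,85,"case")
E
```

```text
dp [2.600e-03 1.000e-04 3.506e-01] ang [-0.      0.0004 -0.0021] pos [ 509.8 -391.    75.1] [-1.8000e+02  8.0000e-02  1.4042e+02] 11.25 [-0.   0.4  0.2]
wrist 0.8 [320.6, 267.2] [321.16422057 266.30427489]
case [ 510.  -391.5] 51.0 [0.04366074129939079]
```

View pics/w2.png

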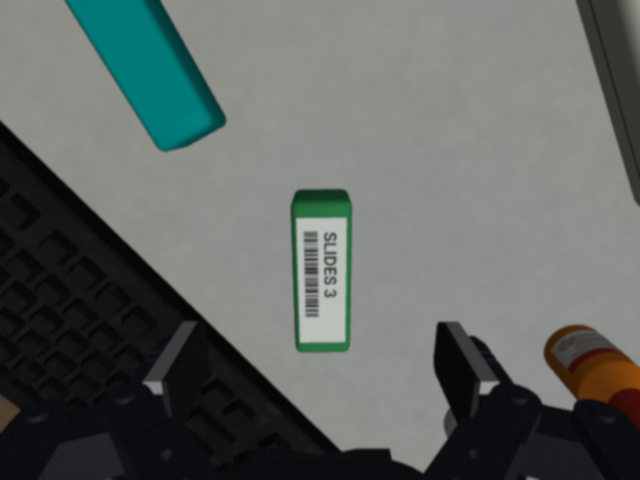

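The case is at (321,270), upright and centred between the fingers. The bottle and the turquoise case are clear, so I descend and grasp.

Emit:
step_arm(
  targets=[
    {"dp": [0.002, 0, 0.1], "angular": [0, 0, -0.002], "fingers": 0},
    {"dp": [0.002, 0, 0.22], "angular": [0, 0, -0.002], "fingers": 0},
    {"dp": [0.002, 0, 0.31], "angular": [0, 0, -0.002], "fingers": 0},
    {"dp": [0.002, 0, 0.35], "angular": [0, 0, -0.002], "fingers": 0},
    {"dp": [0.002, 0, 0.35], "angular": [0, 0, -0.002], "fingers": 0.4},
    {"dp": [0.002, 0, 0.35], "angular": [0, 0, -0.002], "fingers": 1},
    {"dp": [0.002, 0, 0.35], "angular": [0, 0, -0.002], "fingers": 1},
    {"dp": [0.002, 0, 0.35], "angular": [0, 0, -0.002], "fingers": 1},
  ],
  newtons=30,
)

```text
time: 12.4
tool_pos: [509.8, -391.0, 5.5]
tcp_rot: [-180.0, 0.1, 140.8]
ft_force: [0.7, -0.4, 4.4]
finger_gap: 29.4
grip_force: 30.7
```

Emit:
step_arm(
  targets=[
    {"dp": [0, 0, 0], "angular": [0, 0, 0], "fingers": 1},
    {"dp": [0, 0, 0], "angular": [0, 0, 0], "fingers": 1},
    {"dp": [0, 0, -0.05], "angular": [0, 0, 0], "fingers": 1},
    {"dp": [0, 0, -0.15], "angular": [0, 0, 0], "fingers": 1},
    {"dp": [0, 0, -0.3], "angular": [0, 0, 0], "fingers": 1},
    {"dp": [0, 0, -0.45], "angular": [0, 0, 0], "fingers": 1},
    {"dp": [0, 0, -0.6], "angular": [0, 0, 0], "fingers": 1},
    {"dp": [0, 0, -0.7], "angular": [0, 0, 0], "fingers": 1},
  ],
)

```text
time: 13.4
tool_pos: [509.8, -390.9, 147.5]
tcp_rot: [-180.0, 0.2, 140.8]
ft_force: [0.6, 0.0, -0.9]
finger_gap: 29.7
grip_force: 30.1
```

```bash
python3 go.py 552 -130.5 145 78.8; python3 - <<'E'
from fit import *
s=sense();print(s["finger_gap"],s["grip_force"])
m=max([r for r in masks_of("top","pan")] if snapshot("top") is not None else [],key=lambda r:r["conf"],default=None)
snapshot("side")
for c in("top","side"):
    for r in pinpoint(c,"pan")[:1]+pinpoint(c,"balance")[:1]: print(c,r["conf"],ray(c,r["at"],56))
# pan corners from side0 saturation/blue tint, in balance frame, top0
for c in("top","side"):
    im=cv2.imread(f"pics/{c}0.png").astype(int); d=im[...,0]-im[...,2]
    q=proj(c,[[552,-130,56]])[0].round().astype(int)
    w=np.zeros((480,640),np.uint8); cv2.circle(w,q.tolist(),75,1,-1)
    mm=((d>8)&(im[...,2]>120)).astype(np.uint8)*w; mm=cv2.morphologyEx(mm,cv2.MORPH_OPEN,np.ones((5,5)))
    k,l,st,ce=cv2.connectedComponentsWithStats(mm); i=l[q[1],q[0]]
    cn=cv2.findContours((l==i).astype(np.uint8),0,2)[0][0][:,0]
    g=np.array([ray(c,p,56)[:2] for p in cn],np.float32); print(c,d[q[1],q[0]],st[i],cv2.minAreaRect(g))
E
```

```text
dp [0.6595 1.1425 0.0102] ang [0.0005 0.0009 0.3444] pos [ 509.8 -390.9  147.5] [-1.7999e+02  1.7000e-01  1.4079e+02] 13.4 [ 0.6  0.  -0.9]
29.680550206807172 30.056744813919067
top 0.7 [ 553.6 -124.5   56. ]
top 0.79 [ 510.6 -125.3   56. ]
side 0.82 [ 565.2 -130.9   56. ]
side 0.84 [ 480.7 -157.8   56. ]
top 24 [ 257  169   81   75 4044] ((564.9400024414062, -129.34353637695312), (155.17181396484375, 132.93115234375), 78.93881225585938)
side 7 [     0      0    640    480 307200] ((787.6873168945312, -1.8580322265625), (1432.484375, 2016.7528076171875), 39.939064025878906)
```

Emit:
step_arm(
  targets=[
    {"dp": [0.06, 0.1, 0], "angular": [0, 0, 0.04], "fingers": 1},
    {"dp": [0.16, 0.28, 0], "angular": [0, 0, 0.09], "fingers": 1},
    {"dp": [0.26, 0.45, 0], "angular": [0, 0, 0.14], "fingers": 1},
    {"dp": [0.36, 0.62, 0], "angular": [0, 0, 0.19], "fingers": 1},
    {"dp": [0.46, 0.8, 0], "angular": [0, 0, 0.24], "fingers": 1},
    {"dp": [0.54, 0.93, 0], "angular": [0, 0, 0.29], "fingers": 1},
    {"dp": [0.58, 1.0, 0], "angular": [0, 0, 0.33], "fingers": 1},
    {"dp": [0.58, 1.0, 0], "angular": [0, 0, 0.344], "fingers": 1},
  ],
)

```text
time: 14.75
tool_pos: [545.1, -160.3, 142.8]
tcp_rot: [-179.9, -0.0, 78.8]
ft_force: [-0.1, 0.0, -1.1]
finger_gap: 29.1
grip_force: 30.0
```

```bash
python3 go.py 552 -131 75 78.8
```

```text
dp [0.15   0.0064 0.3391] ang [-0.0008 -0.0002  0.0001] pos [ 545.1 -160.3  142.8] [-1.7986e+02 -4.0000e-02  7.8830e+01] 14.75 [-0.1  0.  -1.1]
```

Emit:
step_arm(
  targets=[
    {"dp": [0.05, 0.003, 0.0], "angular": [0, 0, 0], "fingers": 1},
    {"dp": [0.11, 0.006, 0.05], "angular": [0, 0, 0], "fingers": 1},
    {"dp": [0.15, 0.006, 0.12], "angular": [0, 0, 0], "fingers": 1},
    {"dp": [0.15, 0.006, 0.2], "angular": [0, 0, 0], "fingers": 1},
    {"dp": [0.15, 0.006, 0.27], "angular": [0, 0, 0], "fingers": 1},
    {"dp": [0.15, 0.006, 0.32], "angular": [0, 0, 0], "fingers": 1},
    {"dp": [0.15, 0.006, 0.34], "angular": [0, 0, 0], "fingers": 1},
    {"dp": [0.15, 0.006, 0.34], "angular": [0, 0, 0], "fingers": 1},
  ],
)

```text
time: 15.75
tool_pos: [552.6, -133.1, 76.2]
tcp_rot: [-180.0, 0.0, 78.9]
ft_force: [-0.5, -0.5, -0.2]
finger_gap: 29.3
grip_force: 30.0
```

```bash
python3 go.py 552 -131 62 78.8; python3 - <<'E'
from fit import *
a=snapshot("side")[150:330,170:420]; cv2.imwrite("pics/p2.png",cv2.resize(a,None,fx=3,fy=3,interpolation=cv2.INTER_CUBIC))
E
```

```text
dp [ 0.0096 -0.0049  0.071 ] ang [-0.      0.      0.0003] pos [ 552.6 -133.1   76.2] [-179.99    0.     78.85] 15.75 [-0.5 -0.5 -0.2]
```

View pics/p2.png

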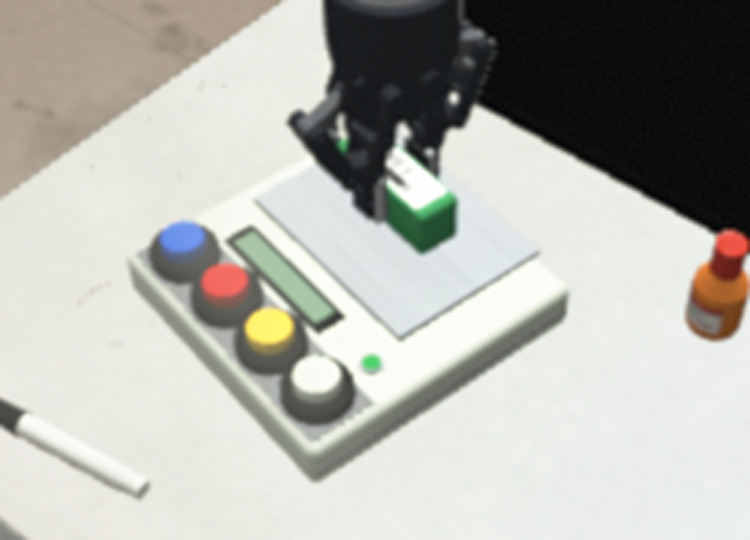

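The side view shows the case held level over the middle of the pan, at crop pixel (390,205). Lowering it now.

Emit:
step_arm(
  targets=[
    {"dp": [0, 0, 0.02], "angular": [0, 0, 0], "fingers": 1},
    {"dp": [0, 0, 0.04], "angular": [0, 0, 0], "fingers": 1},
    {"dp": [0, 0, 0.055], "angular": [0, 0, 0], "fingers": 1},
    {"dp": [0, 0, 0.062], "angular": [0, 0, 0], "fingers": 1},
    {"dp": [0, 0, 0.068], "angular": [0, 0, 0], "fingers": 1},
    {"dp": [0, 0, 0.073], "angular": [0, 0, 0], "fingers": 1},
    {"dp": [0, 0, 0.073], "angular": [0, 0, 0], "fingers": 1},
    {"dp": [0, 0, 0.073], "angular": [0, 0, 0], "fingers": 1},
  ],
)

```text
time: 16.8
tool_pos: [552.7, -132.9, 61.8]
tcp_rot: [180.0, 0.0, 78.9]
ft_force: [1.1, 0.2, -1.1]
finger_gap: 29.2
grip_force: 30.1
```

Emit:
step_arm(
  targets=[
    {"dp": [0, 0, 0.003], "angular": [0, 0, 0], "fingers": 1},
    {"dp": [0, 0, 0.005], "angular": [0, 0, 0], "fingers": 1},
    {"dp": [0, 0, 0.005], "angular": [0, 0, 0], "fingers": 1},
    {"dp": [0, 0, 0.005], "angular": [0, 0, 0], "fingers": 1},
    {"dp": [0, 0, 0.005], "angular": [0, 0, 0], "fingers": 1},
    {"dp": [0, 0, 0.005], "angular": [0, 0, 0], "fingers": 1},
    {"dp": [0, 0, 0.005], "angular": [0, 0, 0], "fingers": 1},
    {"dp": [0, 0, 0.005], "angular": [0, 0, 0], "fingers": 1},
  ],
)

```text
time: 17.8
tool_pos: [552.9, -133.0, 61.5]
tcp_rot: [180.0, 0.0, 78.9]
ft_force: [-2.3, 0.4, 5.2]
finger_gap: 29.4
grip_force: 30.8
```

Emit:
step_arm(
  targets=[
    {"dp": [0, 0, 0], "angular": [0, 0, 0], "fingers": 0.5},
    {"dp": [0, 0, 0], "angular": [0, 0, 0], "fingers": 0.2},
    {"dp": [0, 0, 0], "angular": [0, 0, 0], "fingers": 0},
    {"dp": [0, 0, 0], "angular": [0, 0, 0], "fingers": 0},
    {"dp": [0, 0, -0.1], "angular": [0, 0, 0], "fingers": 0},
    {"dp": [0, 0, -0.25], "angular": [0, 0, 0], "fingers": 0},
    {"dp": [0, 0, -0.4], "angular": [0, 0, 0], "fingers": 0},
    {"dp": [0, 0, -0.5], "angular": [0, 0, 0], "fingers": 0},
  ],
)

```text
time: 18.8
tool_pos: [553.6, -133.2, 164.0]
tcp_rot: [179.8, 0.0, 78.9]
ft_force: [-0.0, -0.1, -0.9]
finger_gap: 85.7
grip_force: 0.0
```

```bash
python3 go.py 439.7 -131.7 85 78.8; python3 - <<'E'
from fit import *
cv2.imwrite("pics/w3.png",snapshot("wrist"))
fit(["wrist"],[552,-132,73],(552,-132,(-11,)),56,90,30,85,"case")
for n in("yellow_key_top","white_key_top","pan"):
    for r in pinpoint("wrist",n)[:2]: print(n,r["conf"],ray("wrist",r["at"],62 if n!="pan" else 56))
E
```

```text
dp [-0.1024 -0.5618  0.3931] ang [0.0011 0.0002 0.0004] pos [ 553.6 -133.2  164. ] [1.7981e+02 3.0000e-02 7.8870e+01] 18.8 [-0.  -0.1 -0.9]
wrist 0.62 [317.3, 247.0] [315.00543448 247.31848097]
case [ 551.7 -132.3] -10.8 [0.05213669687509537]
yellow_key_top 0.93 [ 440.8 -128.9   62. ]
yellow_key_top 0.63 [447.6 -85.2  62. ]
white_key_top 0.83 [ 428.4 -171.9   62. ]
```

View pics/w3.png

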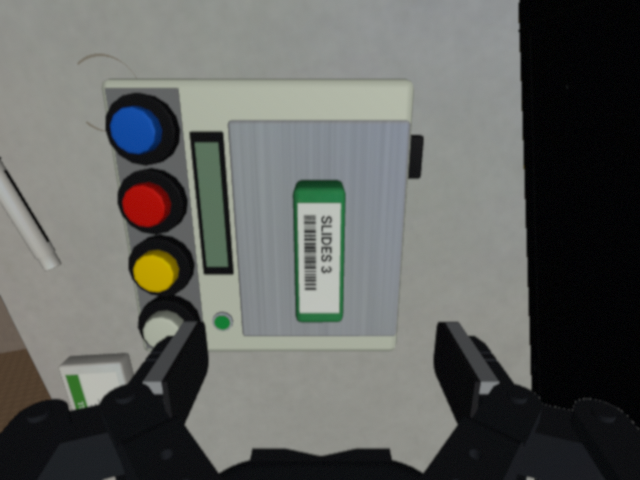

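```bash
python3 - <<'E'
from fit import *
print(ray("wrist",(319.7,237.7),56), proj("wrist",[[551.7,-132.3,56]]))
print(ray("wrist",(156,270),62),ray("wrist",(163,329),62),ray("wrist",(136,130),62))
E
```

```text
[ 551.8 -128.7   56. ] [[320.59144685 242.87797916]]
[ 442.4 -128.1   62. ] [ 433.1 -170.9   62. ] [459.3 -41.4  62. ]
```

Emit:
step_arm(
  targets=[
    {"dp": [-0.02, -0.1, 0], "angular": [0, 0, 0], "fingers": 0.3},
    {"dp": [-0.05, -0.25, 0], "angular": [0, 0, 0], "fingers": 1},
    {"dp": [-0.08, -0.4, 0], "angular": [0, 0, 0], "fingers": 1},
    {"dp": [-0.1, -0.56, 0], "angular": [0, 0, 0], "fingers": 1},
    {"dp": [-0.1, -0.56, 0.15], "angular": [0, 0, 0], "fingers": 1},
    {"dp": [-0.1, -0.56, 0.3], "angular": [0, 0, 0], "fingers": 1},
    {"dp": [-0.1, -0.56, 0.38], "angular": [0, 0, 0], "fingers": 1},
    {"dp": [-0.1, -0.56, 0.38], "angular": [0, 0, 0], "fingers": 1},
  ],
)

```text
time: 20.1
tool_pos: [437.4, -130.2, 82.8]
tcp_rot: [-179.8, -0.0, 78.9]
ft_force: [0.4, -0.3, -0.7]
finger_gap: 0.0
grip_force: 0.0
```

```bash
python3 go.py 439.7 -131.5 56 78.8
```

```text
dp [-0.0041  0.013   0.1342] ang [-0.0013 -0.0003  0.0004] pos [ 437.4 -130.2   82.8] [-1.7977e+02 -5.0000e-02  7.8870e+01] 20.1 [ 0.4 -0.3 -0.7]
```

The case lies flat about 4 mm from the pan centre (image point 320,238). Now I press yellow.

Emit:
step_arm(
  targets=[
    {"dp": [-0.004, 0.013, 0.05], "angular": [0, 0, 0], "fingers": 1},
    {"dp": [-0.004, 0.013, 0.08], "angular": [0, 0, 0], "fingers": 1},
    {"dp": [-0.004, 0.013, 0.1], "angular": [0, 0, 0], "fingers": 1},
    {"dp": [-0.004, 0.013, 0.115], "angular": [0, 0, 0], "fingers": 1},
    {"dp": [-0.004, 0.013, 0.125], "angular": [0, 0, 0], "fingers": 1},
    {"dp": [-0.004, 0.013, 0.134], "angular": [0, 0, 0], "fingers": 1},
    {"dp": [-0.004, 0.013, 0.134], "angular": [0, 0, 0], "fingers": 1},
    {"dp": [-0.004, 0.013, 0.134], "angular": [0, 0, 0], "fingers": 1},
  ],
)

```text
time: 21.1
tool_pos: [441.4, -132.2, 58.1]
tcp_rot: [180.0, 0.0, 78.9]
ft_force: [-1.0, 1.0, 4.7]
finger_gap: -0.0
grip_force: 1.8
```

```bash
python3 go.py 431 -176 85 78.8
```

```text
dp [-0.2249 -0.0087 -0.1344] ang [0.0001 0.     0.0004] pos [ 441.4 -132.2   58.1] [179.99   0.    78.87] 21.1 [-1.   1.   4.7]
```

Only about 4 mm of travel so far, so I press about 2.5 mm deeper.

Emit:
step_arm(
  targets=[
    {"dp": [0, 0, 0.006], "angular": [0, 0, 0], "fingers": 1},
    {"dp": [0, 0, 0.012], "angular": [0, 0, 0], "fingers": 1},
    {"dp": [0, 0, 0.013], "angular": [0, 0, 0], "fingers": 1},
    {"dp": [0, 0, 0.013], "angular": [0, 0, 0], "fingers": 1},
    {"dp": [0, 0, 0.013], "angular": [0, 0, 0], "fingers": 1},
    {"dp": [0, 0, 0.013], "angular": [0, 0, 0], "fingers": 1},
    {"dp": [0, 0, 0.013], "angular": [0, 0, 0], "fingers": 1},
    {"dp": [0, 0, 0.013], "angular": [0, 0, 0], "fingers": 1},
  ],
)

```text
time: 22.1
tool_pos: [441.5, -132.2, 55.9]
tcp_rot: [180.0, 0.0, 78.9]
ft_force: [-4.1, 1.4, 10.8]
finger_gap: 0.0
grip_force: 5.4
```

Emit:
step_arm(
  targets=[
    {"dp": [0, 0, -0.06], "angular": [0, 0, 0], "fingers": 1},
    {"dp": [0, 0, -0.145], "angular": [0, 0, 0], "fingers": 1},
    {"dp": [0, 0, -0.145], "angular": [0, 0, 0], "fingers": 1},
    {"dp": [-0.1, -0.004, -0.145], "angular": [0, 0, 0], "fingers": 1},
    {"dp": [-0.2, -0.008, -0.145], "angular": [0, 0, 0], "fingers": 1},
    {"dp": [-0.225, -0.009, -0.145], "angular": [0, 0, 0], "fingers": 1},
    {"dp": [-0.225, -0.009, -0.145], "angular": [0, 0, 0], "fingers": 1},
    {"dp": [-0.225, -0.009, -0.145], "angular": [0, 0, 0], "fingers": 1},
  ],
)

```text
time: 23.1
tool_pos: [430.8, -175.4, 84.1]
tcp_rot: [-180.0, -0.0, 78.9]
ft_force: [-0.2, 0.1, -0.6]
finger_gap: 0.2
grip_force: 0.0
```

```bash
python3 go.py 431 -176 55.5 78.8
```

```text
dp [-0.0028  0.0014  0.1432] ang [-0.0001 -0.0001  0.0005] pos [ 430.8 -175.4   84.1] [-1.7999e+02 -2.0000e-02  7.8880e+01] 23.1 [-0.2  0.1 -0.6]
```

Emit:
step_arm(
  targets=[
    {"dp": [-0.003, 0.001, 0.05], "angular": [0, 0, 0], "fingers": 1},
    {"dp": [-0.003, 0.001, 0.08], "angular": [0, 0, 0], "fingers": 1},
    {"dp": [-0.003, 0.001, 0.105], "angular": [0, 0, 0], "fingers": 1},
    {"dp": [-0.003, 0.001, 0.125], "angular": [0, 0, 0], "fingers": 1},
    {"dp": [-0.003, 0.001, 0.135], "angular": [0, 0, 0], "fingers": 1},
    {"dp": [-0.003, 0.001, 0.145], "angular": [0, 0, 0], "fingers": 1},
    {"dp": [-0.003, 0.001, 0.145], "angular": [0, 0, 0], "fingers": 1},
    {"dp": [-0.003, 0.001, 0.145], "angular": [0, 0, 0], "fingers": 1},
  ],
)

```text
time: 24.1
tool_pos: [430.9, -176.5, 56.0]
tcp_rot: [-180.0, -0.0, 78.9]
ft_force: [-5.7, 3.7, 9.5]
finger_gap: -0.3
grip_force: 4.8
```

Fully down. Now I lift clear.

Emit:
step_arm(
  targets=[
    {"dp": [0, 0, -0.06], "angular": [0, 0, 0], "fingers": 1},
    {"dp": [0, 0, -0.2], "angular": [0, 0, 0], "fingers": 1},
    {"dp": [0, 0, -0.4], "angular": [0, 0, 0], "fingers": 1},
    {"dp": [0, 0, -0.6], "angular": [0, 0, 0], "fingers": 1},
    {"dp": [0, 0, -0.6], "angular": [0, 0, 0], "fingers": 1},
    {"dp": [0, 0, -0.6], "angular": [0, 0, 0], "fingers": 1},
    {"dp": [0, 0, -0.6], "angular": [0, 0, 0], "fingers": 1},
    {"dp": [0, 0, -0.6], "angular": [0, 0, 0], "fingers": 1},
  ],
)

```text
time: 25.1
tool_pos: [430.2, -176.3, 174.1]
tcp_rot: [-179.9, -0.0, 78.9]
ft_force: [-0.5, 0.2, -0.2]
finger_gap: -0.2
grip_force: 0.0
```

```bash
python3 - <<'E'
from fit import *
cv2.imwrite("pics/e.png",snapshot("side")); s=sense(); print(s["tool_pos"],s["ft_force"])
fit(["side"],[552,-132,73],(552,-132,(-11,)),56,90,30,85,"case")
print(hand_in())
E
```

```text
[ 430.39105775 -176.30172736  174.3102467 ] [ 0.17668978 -0.33102731  0.55753286]
side 0.72 [229.2, 232.7] [301.90475092 218.38634296]
case [ 551.3 -102.5] -46.5 [6.109540939331055]
the job is handed in; nothing more can be done
None
```

The job is handed in: blue was pressed with the pan empty, the green case was set down about 4 mm from the pan centre, then yellow and white were pressed fully; the last camera check before hand-in matched the wrong object, so the case's final position rests on the wrist view taken before the yellow and white presses.

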